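# Close a vial's stopper in a bench press with a torque-limiting cap

## Robot

A 6-joint arm with a two-finger parallel gripper is mounted at the origin on the work surface. World frame = base frame: x ahead of the robot, y to its left, z up, the work surface at z = 0. Lengths are in mm, angles in degrees, forces in N, time in s.
With the tool pointing down it reaches from about 300 to 850 mm from the base axis. Payload 4.2 kg.
Tool frame: the origin (TCP) lies at the very end of the fingers, on their centre line; the grasp point (between the pads) lies 19 mm behind it; z points along the fingers, y is the direction in which the jaws open and shut (so a half turn about z gives the same grasp; the last joint's range is limited). The gripper opens to 91 mm and grips with 3 to 60 N. Pads are 32 mm wide; open, the fingers measure 118 mm over their backs; the gripper's body (76 mm by 178 mm) begins 60 mm behind the grasp point.
Start: joints at [70.76, 18.312, 89.639, -0, 72.044, -1.146], TCP at [178.584, 546.581, 213.976] pointing down, gripper open.
Joint ranges: [-177.97, 177.97], [-48.28, 115.42], [12.27, 149.76], [-77.06, 257.06], [2.81, 150.46], [-146.56, 146.56]. Speed limits (degrees/s): [147.25, 147.25, 180, 180, 180, 180].

## Interface

Orientations are given as [roll, pitch, yaw] about the fixed x, y, z axes, in that order (R = Rz(yaw) Ry(pitch) Rx(roll)).
In Python, from workcell import env gives the robot as it stands. The module is installed in compiled form; this text tells all that it offers.
- The arm moves only by the tool arm_command, never from a script. Its argument "targets" is a list of rows, each a list of 5 numbers: the closure, from 0 (fully open) to 1 (shut), then the shift along the tool's x, y, z each as a share of 50 cm, from -1 to 1, then the turn about the tool's z as a share of pi/4 rad, from -1 to 1. A call has 1 to 8 rows; each row is the pose to reach, as a shift and turn from the pose measured when the call began, along the tool's axes at that moment; what a row does not reach only later rows make up. A row lasts 1/12 s, in which the tool goes at most 41.7 mm and 7.16 degrees, less where a joint would pass 70% of its speed; a pose out of reach is approached as far as the arm can. A call with a number of a shift or a turn outside -1 to 1 is refused whole. A call with a gripper value outside its range is refused whole. The fingers move at their own pace and stop on an object; "squeeze" is the grip in N (left out, the last holds). Time passes only in rows, so rows that repeat a pose let the fingers close. It gives the time, the measured TCP pose, the force and the opening at its end, in the units of the state.
- env.state(): the state, without advancing time (a new reading comes with each control period).
- env.grab_frame(name): name is "side" or "top" or "wrist"; returns the picture (420x560x3 uint8, red, green, blue); there is no depth.
- env.camera_params(name): a dict with "camera_matrix" (3x3 intrinsics, pixels), "R" (3x3) and "t" (3): a world point X has camera coordinates R X + t; the wrist camera has in their place "hand_eye" (4x4, takes a point from camera to tool coordinates, whose origin is the TCP and whose axes are the flange's). Camera axes: x right, y down, z forward; pixel columns grow to the right and rows downward; lengths in mm; the calibration is good to about 2 mm. A picture is of the moment at which its call begins: read the wrist's pose just before it. camera_params takes no time and is no camera call.
- env.job_done(): hands the job in, once; it reports no verdict.
The state is a dict: "time_s": time; "qpos": joint angles; "qvel": joint speeds; "effort": joint torques, N m; "ee_pos": TCP position; "ee_rot": TCP orientation; "force": force on the tool from outside, world axes, zero at the start; "torque": the same for the moment, N m; "gripper_width": finger opening in mm.
Only numpy, scipy, OpenCV 4.12 (cv2) and the standard library are available. Lean on these libraries where they do the work, as an engineer would, in place of code of your own. Each camera call takes 0.05 s, during which the arm holds its last target.

## Task

Stand the loose vial with the raised stopper in the pocket of the press's shuttle and push the shuttle fully home under the press foot. Then turn the round cap on top of the press clockwise until its clutch slips, so that the stopper is pressed fully home and stays clamped, and let go as soon as you feel the slip: forcing the cap well past it crushes the glass. Leave the other things where they are.

Things in the scene. Friction and masses are not known exactly. Their poses are not given: they have to be found in the camera images.
- vial: the loose clear glass vial with white contents and a dark rubber stopper: 30 mm diameter to 42 mm height, then a 20 mm neck to 55 mm; the stopper's disc (21 mm wide, 4 mm thick) stands 3 mm proud of the neck, 62 mm tall in all. About 55 g. Origin: centre of its underside, z up. A like vial with a bright metal cap is finished work: leave it
- stopper_top (a point): centre of the top of that vial's stopper: 62 mm above the vial's underside at first, 59 mm when the stopper is home. About 6 N moves it
- press: the fixed grey bench press. Origin: on the spindle's vertical axis, at table height; x points level from the loading end to the column, z up. Base 330 x 100 mm, from 210 mm on the -x side to 120 mm on the +x side; two rails along it, outer faces 92 mm apart, tops 24 mm above the table. Column (on the +x side) and head are 150 mm high
- head: the press's white head block with the spindle, foot and cap it carries. Origin on the spindle axis at the block's underside, 114 mm above the table. Block 36 mm thick, 64 mm wide across y, reaching 28 mm to -x of the axis. Under it hangs a 26 mm steel foot; it starts roughly 2 to 12 mm above the stopper of a loaded vial: its setting differs each time and is not measured
- foot_axis (a point): point on the spindle axis 74 mm above the table, in the space below the foot
- pocket (a point): centre of the floor of the round pocket in the aluminium shuttle: 34 mm diameter, 12 mm deep, lightly chamfered; the floor is 18 mm and the shuttle's top 30 mm above the table. It starts 105 to 130 mm to -x of the spindle axis and lies on that axis when the shuttle is home
- post (a point): top centre of the upright push post on the shuttle, 12 mm diameter, with an 18 mm wide rim on its top 6 mm; 68 mm to the press's -x side of the pocket; from 30 to 70 mm above the table. Push it along the press's +x, or pinch it, to slide the shuttle
- shuttle (a joint): travel of the shuttle along the press's +x, in m: 0 drawn out, 0.13 fully home on its end stop; starts between 0 and 0.025. Sliding friction about 2.5 N
- cap_grip (a point): middle of the black ribbed torque-limiting cap, on the spindle axis, 178 mm above the table: grip here. Cap 40 mm diameter, 36 mm tall (160 to 196 mm above the table), over a 38 mm steel collar. Clockwise from above lowers the foot 4 mm per radian and it stays put for a regrasp; the first 1.2 rad are always free, 1.4 to 4.2 rad bring it to the slip
- cap_top (a point): centre of the cap's top. The cap turns freely at 0.05 to 0.1 N m, also while the stopper moves; then torque climbs within about 0.4 rad to 0.35 N m (75 N on the glass) and the clutch slips: the cap turns on at 0.35 (0.25 or more when halted) for 0.5 rad in all, not driving the foot, then locks; 110 N breaks the glass. Let go, it springs back a little and keeps about 12 N

How it is judged (in metres and radians):
On the way, in this order (a step that is already met when the one before it is completed fails the run):
1. the vial stands in the shuttle's pocket (horizontal distance between vial and pocket below 0.004 m and z of vial in the frame of pocket below 0.003 m and angle between vial's own z axis and vertical below 0.1 rad and contact force between the fingers and vial below 0.1 N), for 0.2 s.
2. the shuttle is fully home, with the vial upright in it under the foot (value of joint shuttle above 0.127 m and horizontal distance between vial and foot_axis below 0.007 m and angle between vial's own z axis and vertical below 0.1 rad), for 0.2 s.
3. the cap has been turned up to its clutch's load (over 55 N on the stopper) (contact force between head and vial above 55 N), for 0.1 s.
At the end, for the whole second after the job is handed in: the shuttle is home (within 3 mm), the vial stands upright in it within 7 mm of the spindle axis, the stopper is home (within 1 mm), and the foot keeps clamping it with more than 5 N; the cap has been let go (all of step 2 and contact force between head and vial above 5 N and z of stopper_top in the frame of vial below 0.06 m and linear speed of vial below 0.01 m/s); the robot touches nothing.
It fails at once if the glass is overloaded: the foot presses on the vial with more than 110 N (contact force between head and vial above 110 N).
It fails at once if a bystander is knocked over or shifted more than 3 cm (distance of any of done_vial, water, jar, beaker, driver, wrench, tray from where it was at the start of the episode above 0.03 m).
It also fails if it takes over 69 s, if anything falls off the work surface, if the arm or the gripper's body presses on something with over 40 N, if the wrist force passes 120 N, or if a joint passes its speed limit or range.

## Working session

There is one attempt and no reset: what is moved stays moved. The work goes in short steps, Python scripts to look and compute and a tool call to move; the robot and the scene stay as the last step left them, time stands still between calls to the robot, and variables do not carry over. Pictures are saved under pics/ and viewed, and the job is handed in when it is done.

Besides the shell and the picture viewer there is one more tool, called after "Request:" in YAML: its name, and indented under it one key for each argument. arm_command: Moves the arm, as the interface text tells. Shift numbers are shares of 50 cm and turn numbers shares of pi/4 rad, none past 1 either way. Its arguments: {"type":"object","properties":{"targets":{"type":"array"},"squeeze":{"type":"number"}},"required":["targets"]}

```bash
mkdir -p pics; ls
python3 - <<'E'
from workcell import env
import cv2
print(env.state())
for n in ["side","top","wrist"]:
    im=env.grab_frame(n); cv2.imwrite(f"pics/{n}0.png",im[:,:,::-1]); print(n,env.camera_params(n))
E
```

```text
pics
{'time_s': 0.0, 'qpos': array([ 7.07593308e+01,  1.83508043e+01,  8.97074921e+01, -2.45150468e-03,
        7.20407644e+01, -1.14728398e+00]), 'qvel': array([ 0.0398378 , -0.09911196, -0.06903591,  0.08655068, -0.0955253 ,
       -0.0087179 ]), 'effort': array([ 1.21101497e-03, -4.12466955e+01, -2.31978214e+01,  7.27956416e-02,
        4.56902571e-02, -1.53165079e-04]), 'ee_pos': array([178.43669437, 546.0876885 , 213.12128594]), 'ee_rot': array([-1.79900912e+02,  3.46832116e-04,  1.61907373e+02]), 'force': array([-0.55966385,  0.42455238, -0.04934601]), 'torque': array([ 0.01406439,  0.04297965, -0.0052707 ]), 'gripper_width': 91.40774085282176}
side {'camera_matrix': array([[388.28820678,   0.        , 279.04799118],
       [  0.        , 388.28820678, 206.41175075],
       [  0.        ,   0.        ,   1.        ]]), 'R': array([[ 0.92365727, -0.38233478,  0.02602617],
       [-0.15774877, -0.44123068, -0.88341995],
       [ 0.34924572,  0.81187166, -0.46785877]]), 't': array([-528.16602783,  201.00670986,  696.04775984])}
top {'camera_matrix': array([[384.29442344,   0.     
[... 163 characters left out ...]
 0.01760695],
       [-0.99449811,  0.02388199, -0.1019959 ],
       [ 0.10152563, -0.02014241, -0.99462899]]), 't': array([-62.54934822, 566.08314246, 815.53968515])}
wrist {'camera_matrix': array([[360.27622558,   0.        , 276.06083583],
       [  0.        , 360.27622558, 213.38920606],
       [  0.        ,   0.        ,   1.        ]]), 'hand_eye': array([[-4.01373643e-04, -9.61940498e-01, -2.73258701e-01,
         7.73789134e+01],
       [ 9.99999911e-01, -3.50811602e-04, -2.33894550e-04,
        -8.95539655e-02],
       [ 1.29130317e-04, -2.73258770e-01,  9.61940553e-01,
        -1.71649017e+02],
       [ 0.00000000e+00,  0.00000000e+00,  0.00000000e+00,
         1.00000000e+00]])}
```

View pics/side0.png

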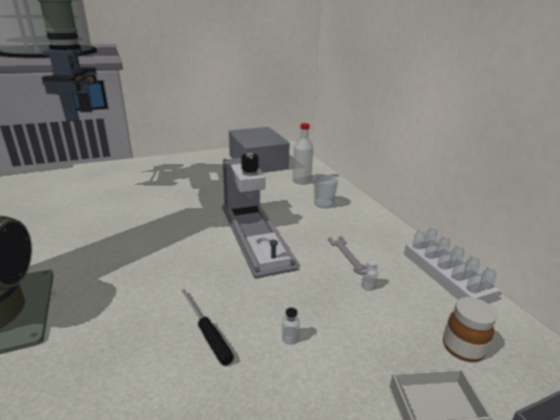

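View pics/top0.png

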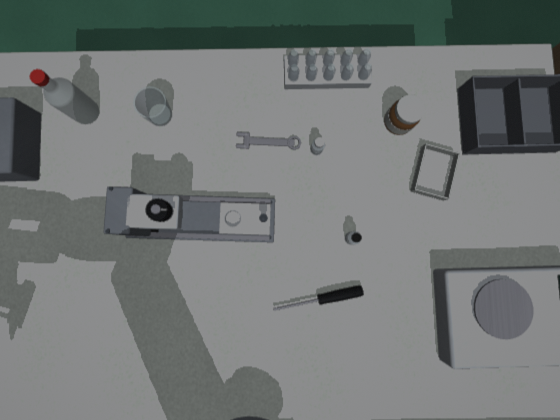

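View pics/wrist0.png

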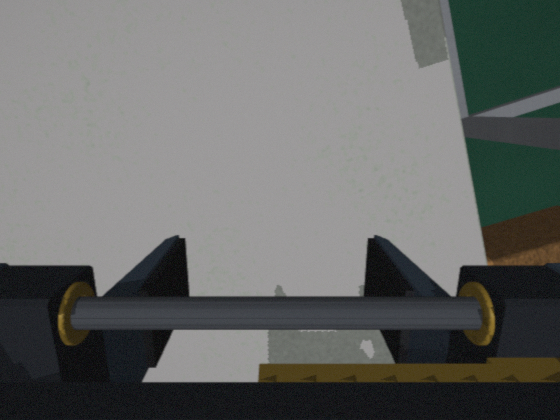

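The side view shows the loose vial (dark stopper) near (290,325). In the top view it is near (355,238), and the press lies along the row at about 218, with its loading end at (270,218) and its column to the left. The capped vial is at (318,143) and the screwdriver at (320,297). Next I'll look at enlarged crops.

Run:
```python
import cv2
t=cv2.imread("pics/top0.png"); s=cv2.imread("pics/side0.png")
def crop(im,x0,y0,w,h,k,n): cv2.imwrite(n,cv2.resize(im[y0:y0+h,x0:x0+w],None,fx=k,fy=k,interpolation=cv2.INTER_CUBIC))
crop(t,95,175,190,75,4,"pics/c_top_press.png")
crop(t,330,210,50,45,12,"pics/c_top_vial.png")
crop(s,210,140,100,140,4,"pics/c_side_press.png")
crop(s,265,295,50,55,10,"pics/c_side_vial.png")
```

```text
(no output)
```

View pics/c_top_press.png

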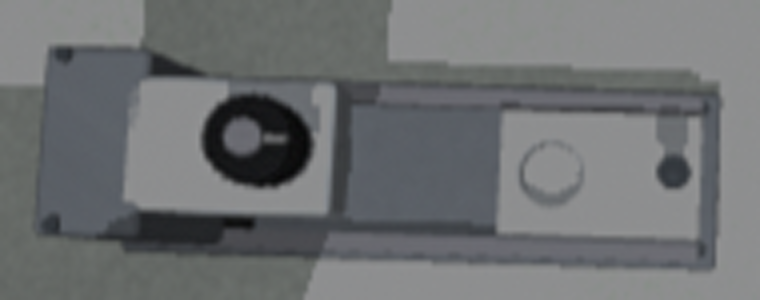

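View pics/c_top_vial.png

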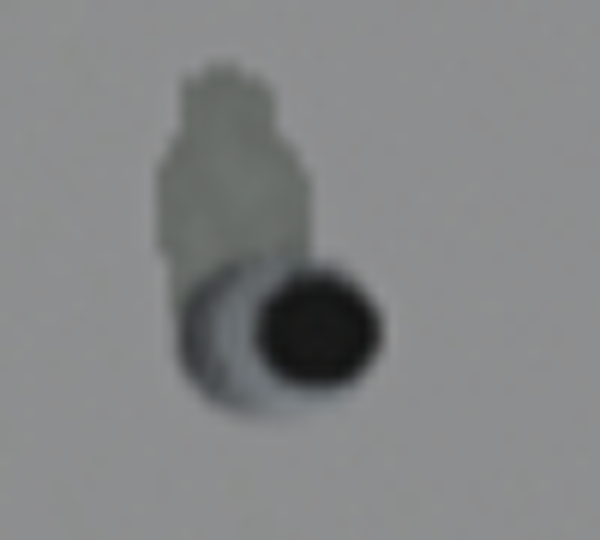

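View pics/c_side_press.png

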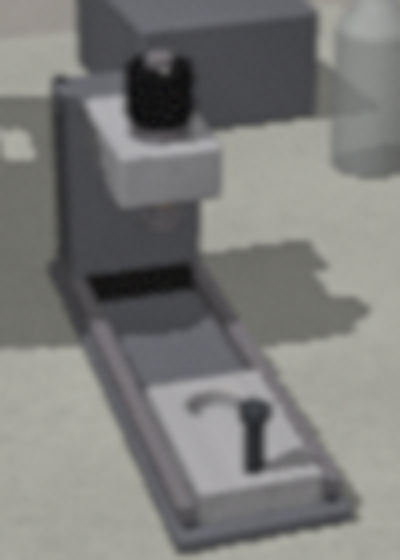

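View pics/c_side_vial.png

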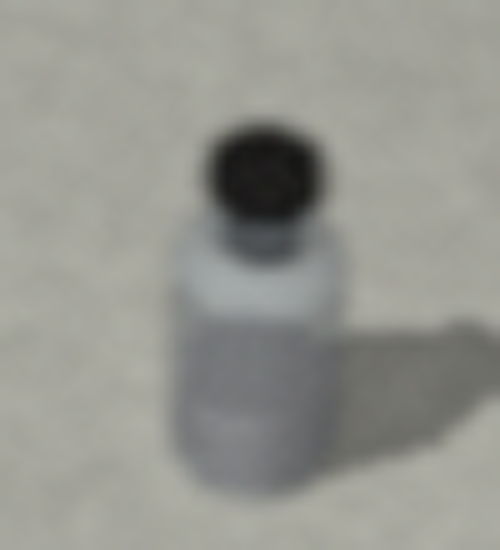

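```bash
cat > h.py <<'E'
import numpy as np, cv2
from workcell import env
from scipy.spatial.transform import Rotation as Ro
def back(n,u,v,z,st=None):
    c=env.camera_params(n);K=c["camera_matrix"];d=np.linalg.inv(K)@[u,v,1]
    if n=="wrist":
        T=pose(st)@c["hand_eye"];o=T[:3,3];d=T[:3,:3]@d
    else: o=-c["R"].T@c["t"];d=c["R"].T@d
    return o+d*(z-o[2])/d[2]
def pose(st):
    T=np.eye(4);T[:3,:3]=Ro.from_euler("xyz",st["ee_rot"],degrees=True).as_matrix();T[:3,3]=st["ee_pos"];return T
def proj(n,X,st=None):
    c=env.camera_params(n);K=c["camera_matrix"];X=np.asarray(X,float)
    if n=="wrist":
        T=np.linalg.inv(pose(st)@c["hand_eye"]);p=T[:3,:3]@X+T[:3,3]
    else:p=c["R"]@X+c["t"]
    q=K@p;return q[:2]/q[2]
def crop(im,x0,y0,w,h,k,n): cv2.imwrite(n,cv2.resize(im[y0:y0+h,x0:x0+w,::-1],None,fx=k,fy=k,interpolation=cv2.INTER_CUBIC))
E
python3 - <<'E'
from h import *
def P(u,v,x0,y0,k,n,z,l): print(l,np.round(back(n,x0+u/k-.5+.5/k,y0+v/k-.5+.5/k,z),1))
P(319,327,330,210,12,"top",62,"stop")
P(552,173,95,175,4,"top",30,"pocket")
P(674,172,95,175,4,"top",70,"post")
P(240,135,95,175,4,"top",196,"cap?")
for u,v in [(133,80),(337,83),(122,205),(335,218)]: P(u,v,95,175,4,"top",150,"head")
for u,v in [(719,88),(714,268)]: P(u,v,95,175,4,"top",5,"base")
for u,v in [(50,47),(38,235)]: P(u,v,95,175,4,"top",150,"col")
P(265,172,265,295,10,"side",62,"stop-s")
P(255,408,210,140,4,"side",70,"post-s")
P(160,60,210,140,4,"side",196,"cap-s")
E
```

```text
stop [ 493.8 -239.7   62. ]
pocket [542.5  22.2  30. ]
post [538.4 -45.2  70. ]
cap? [549.9 142.2 196. ]
head [581.9 206.1 150. ]
head [578.2 110.8 150. ]
head [523.3 210.4 150. ]
head [514.8 111.7 150. ]
base [590.4 -70.5   5. ]
base [488.8 -65.2   5. ]
col [598.5 245.  150. ]
col [510.4 248.9 150. ]
stop-s [ 492.1 -240.3   62. ]
post-s [538.5 -44.6  70. ]
cap-s [550.3 142.  196. ]
```

Both cameras agree to within 2 mm:

| Point | x (mm) | y (mm) |
|---|---|---|
| Vial | 493 | -240 |
| Post | 538.4 | -45 |
| Pocket | 542.5 | 22.3 |
| Spindle | 550 | 142 |

Post to pocket comes out at 67.5 mm (68 given), and pocket to spindle at 120 mm, within the stated range. The press's +x points at about 86.5°. I'll write a helper that converts target poses into shares.

```bash
cat >> h.py <<'E'
def go(x,y,z,yaw):
    st=env.state();T=pose(st);d=T[:3,:3].T@(np.array([x,y,z])-T[:3,3])
    dy=(yaw-st["ee_rot"][2]+180)%360-180
    print("share",np.round(d/500,4),"turn",round(-dy/45,3),"dist",round(float(np.linalg.norm(d)),1),"rows",round(float(np.linalg.norm(d)/41.7),1))
def show():
    s=env.state();print(round(float(s["time_s"]),2),"pos",np.round(s["ee_pos"],1),"rot",np.round(s["ee_rot"],1),"F",np.round(s["force"],2),"Tq",np.round(s["torque"],3),"w",round(float(s["gripper_width"]),1),"q",np.round(s["qpos"],0))
E
python3 -c "
from h import *
show();go(493,-240,160,162)"
```

```text
0.15 pos [178.5 546.2 213.3] rot [-179.9    0.   161.9] F [-0.29  0.   -0.22] Tq [0.008 0.051 0.015] w 91.2 q [71. 18. 90. -0. 72. -1.]
share [-1.0863 -1.2992  0.1084] turn -0.002 dist 848.5 rows 20.3
```

Request:
arm_command:
  targets:
    - [0,-0.54,-0.65,0.03,0]
    - [0,-0.54,-0.65,0.03,0]
    - [0,-0.54,-0.65,0.03,0]
    - [0,-0.54,-0.65,0.03,0]
    - [0,-0.54,-0.65,0.03,0]
    - [0,-0.54,-0.65,0.03,0]
    - [0,-0.54,-0.65,0.03,0]
    - [0,-0.54,-0.65,0.03,0]
  squeeze: 12

```text
time_s: 0.82
ee_pos: [301.1, 234.9, 201.8]
ee_rot: [-179.9, 0.0, 162.0]
force: [0.5, -0.6, 0.3]
gripper_width: 91.2
```

```bash
python3 -c "
from h import *
show();go(493,-240,160,162)"
```

```text
0.82 pos [301.1 234.9 201.8] rot [-179.9    0.   162. ] F [ 0.54 -0.63  0.26] Tq [-0.031 -0.024  0.029] w 91.2 q [ 36.   1. 113.  -0.  66. -36.]
share [-0.659  -0.7842  0.0848] turn -0.001 dist 513.9 rows 12.3
```

Request:
arm_command:
  targets:
    - [0,-0.659,-0.784,0.085,0]
    - [0,-0.659,-0.784,0.085,0]
    - [0,-0.659,-0.784,0.085,0]
    - [0,-0.659,-0.784,0.085,0]
    - [0,-0.659,-0.784,0.085,0]
    - [0,-0.659,-0.784,0.085,0]
    - [0,-0.659,-0.784,0.085,0]
    - [0,-0.659,-0.784,0.085,0]

```text
time_s: 1.48
ee_pos: [425.3, -73.5, 174.6]
ee_rot: [-179.9, 0.0, 161.9]
force: [1.0, -0.1, 0.2]
gripper_width: 90.9
```

```bash
python3 -c "
from h import *
show();go(493,-240,140,162)"
```

```text
1.48 pos [425.3 -73.5 174.6] rot [-179.9    0.   161.9] F [ 1.   -0.13  0.19] Tq [ 0.053  0.011 -0.   ] w 90.9 q [-11.   7. 111.  -0.  62. -83.]
share [-0.232  -0.2744  0.0696] turn -0.002 dist 183.0 rows 4.4
```

Request:
arm_command:
  targets:
    - [0,-0.232,-0.274,0.07,0]
    - [0,-0.232,-0.274,0.07,0]
    - [0,-0.232,-0.274,0.07,0]
    - [0,-0.232,-0.274,0.07,0]
    - [0,-0.232,-0.274,0.07,0]
    - [0,-0.232,-0.274,0.07,0]
    - [0,-0.232,-0.274,0.07,0]

```text
time_s: 2.07
ee_pos: [492.5, -239.8, 139.0]
ee_rot: [-180.0, -0.1, 161.8]
force: [-0.1, -0.0, 0.5]
gripper_width: 91.1
```

```bash
python3 -c "
from h import *
show();s=env.state();im=env.grab_frame('wrist');cv2.imwrite('pics/w1.png',im[:,:,::-1]);print(proj('wrist',[493,-240,62],s),proj('wrist',[493,-240,0],s));go(493,-240,24,162)"
```

```text
2.07 pos [ 492.5 -239.8  139. ] rot [-1.800e+02 -1.000e-01  1.618e+02] F [-0.06 -0.    0.49] Tq [0.037 0.024 0.007] w 91.1 q [-27.  19. 100.  -0.  61. -99.]
[276.28450659 223.24502786] [276.25775359 202.47741828]
share [-0.0023 -0.0016  0.2309] turn -0.002 dist 115.5 rows 2.8
```

View pics/w1.png

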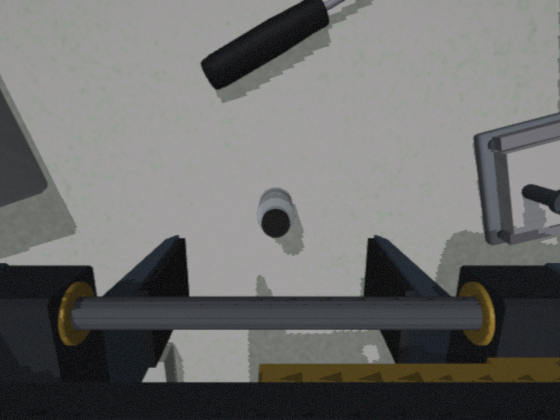

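The stopper is at (275.5,222) against a predicted (276.3,223.2), so the vial position is confirmed to within 0.5 mm. I'll descend and grip.

Request:
arm_command:
  targets:
    - [0,-0.002,-0.002,0.08,0]
    - [0,-0.002,-0.002,0.16,0]
    - [0,-0.002,-0.002,0.231,0]
    - [0,-0.002,-0.002,0.231,0]
    - [0,-0.002,-0.002,0.231,0]

```text
time_s: 2.53
ee_pos: [491.6, -238.2, 23.7]
ee_rot: [180.0, -0.3, 162.0]
force: [0.3, -0.7, 0.8]
gripper_width: 91.3
```

Request:
arm_command:
  targets:
    - [0.75,0,0,0,0]
    - [0.75,0,0,0,0]
    - [0.75,0,0,0,0]
    - [0.75,0,0,0,0]
    - [0.75,0,0,0,0]
    - [0.75,0,0,0,0]
    - [0.75,0,0,0,0]
    - [0.75,0,0,0,0]
  squeeze: 14

```text
time_s: 3.2
ee_pos: [491.6, -238.3, 23.7]
ee_rot: [180.0, -0.3, 162.0]
force: [0.2, 0.1, 0.3]
gripper_width: 41.1
```

```bash
python3 -c "
from h import *
show();s=env.state();im=env.grab_frame('wrist');cv2.imwrite('pics/w2.png',im[:,:,::-1])"
```

```text
3.2 pos [ 491.6 -238.3   23.7] rot [180.   -0.3 162. ] F [0.18 0.12 0.28] Tq [ 0.04  -0.08   0.008] w 41.1 q [-27.  27. 107.  -0.  46. -99.]
```

View pics/w2.png

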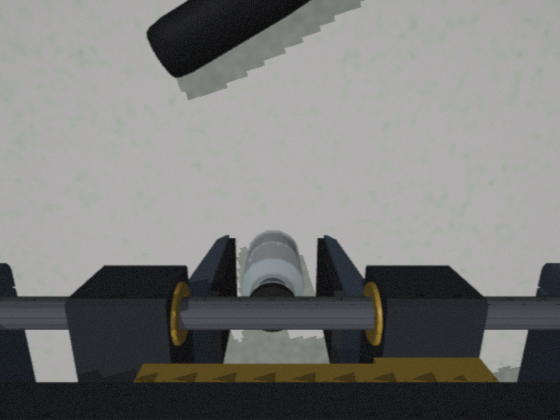

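The vial stands between the fingers, at about (273,270), but it sits roughly 2 mm off centre along tool x. I'll correct that and finish closing.

Request:
arm_command:
  targets:
    - [0.5,-0.004,-0.002,0,0]
    - [0.5,-0.004,-0.002,0,0]
    - [1,-0.004,-0.002,0,0]
    - [1,-0.004,-0.002,0,0]
    - [1,-0.004,-0.002,0,0]
    - [1,-0.004,-0.002,0,0]
    - [1,-0.004,-0.002,0,0]
    - [1,-0.004,-0.002,0,0]

```text
time_s: 3.92
ee_pos: [493.1, -239.8, 23.6]
ee_rot: [180.0, -0.3, 162.0]
force: [-0.2, -0.3, -0.2]
gripper_width: 29.6
```

```bash
python3 -c "
from h import *
show()"
```

```text
3.92 pos [ 493.1 -239.8   23.6] rot [180.   -0.3 162. ] F [-0.23 -0.31 -0.18] Tq [ 0.007 -0.006 -0.019] w 29.6 q [-27.  27. 107.  -0.  46. -99.]
```

Request:
arm_command:
  targets:
    - [1,0,0,-0.08,0]
    - [1,0,0,-0.16,0]
    - [1,0,0,-0.23,0]
    - [1,0,0,-0.23,0]
    - [1,0,0,-0.23,0]

```text
time_s: 4.33
ee_pos: [494.8, -240.7, 140.7]
ee_rot: [-180.0, -0.0, 162.0]
force: [-0.4, 0.8, -1.3]
gripper_width: 29.6
```

```bash
python3 -c "
from h import *
show();s=env.state();im=env.grab_frame('side');crop(im,230,200,160,160,4,'pics/s3.png');go(542.5,22.3,138,235)"
```

```text
4.33 pos [ 494.8 -240.7  140.7] rot [-180.   -0.  162.] F [-0.44  0.79 -1.29] Tq [-0.004 -0.066 -0.026] w 29.6 q [-27.  19.  99.  -0.  61. -99.]
share [0.069  0.5291 0.0022] turn -1.623 dist 266.8 rows 6.4
```

View pics/s3.png

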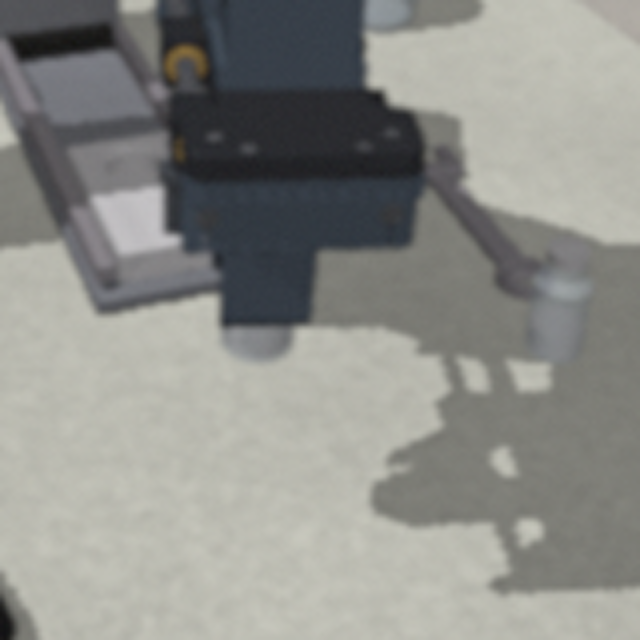

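The vial hangs straight in the fingers. I'll carry it over the pocket and turn on the way.

Request:
arm_command:
  targets:
    - [1,0.069,0.529,0.002,-0.14]
    - [1,0.069,0.529,0.002,-0.28]
    - [1,0.069,0.529,0.002,-0.42]
    - [1,0.069,0.529,0.002,-0.56]
    - [1,0.069,0.529,0.002,-0.7]
    - [1,0.069,0.529,0.002,-0.84]
    - [1,0.069,0.529,0.002,-0.98]
    - [1,0.069,0.529,0.002,-0.98]

```text
time_s: 5.05
ee_pos: [541.6, 26.0, 135.8]
ee_rot: [179.6, -0.4, -153.5]
force: [0.6, -0.6, -0.1]
gripper_width: 29.5
```

```bash
python3 -c "
from h import *
show();go(542.5,22.3,100,235)"
```

```text
5.05 pos [541.6  26.  135.8] rot [ 179.6   -0.4 -153.5] F [ 0.62 -0.56 -0.08] Tq [ 0.001 -0.032  0.006] w 29.5 q [   1.   19.  100.    0.   61. -115.]
share [ 0.0013 -0.0078  0.0715] turn -0.633 dist 36.0 rows 0.9
```

Request:
arm_command:
  targets:
    - [1,0.001,-0.008,0.02,-0.15]
    - [1,0.001,-0.008,0.02,-0.3]
    - [1,0.001,-0.008,0.02,-0.45]
    - [1,0.001,-0.008,0.02,-0.6]
    - [1,0.001,-0.008,0.02,-0.63]
    - [1,0.001,-0.008,0.02,-0.63]
    - [1,0.001,-0.008,0.02,-0.63]

```text
time_s: 5.63
ee_pos: [542.2, 21.6, 124.9]
ee_rot: [179.4, -0.2, -125.4]
force: [0.5, 0.2, -1.1]
gripper_width: 29.2
```

```bash
python3 -c "
from h import *
show();s=env.state();im=env.grab_frame('wrist');cv2.imwrite('pics/w4.png',im[:,:,::-1]);im=env.grab_frame('side');crop(im,200,110,140,160,4,'pics/s4.png');go(542.5,22.3,60,235);print(proj('wrist',[542.5,22.3,30],s),proj('wrist',[538.4,-45,70],s))"
```

```text
5.63 pos [542.2  21.6 124.9] rot [ 179.4   -0.2 -125.4] F [ 0.52  0.16 -1.06] Tq [ 0.075  0.036 -0.004] w 29.2 q [   1.   20.  101.    0.   60. -144.]
share [-0.0011 -0.0007  0.1307] turn -0.006 dist 65.3 rows 1.6
[274.91318467 216.83894539] [217.82861471 146.30681359]
```

View pics/w4.png

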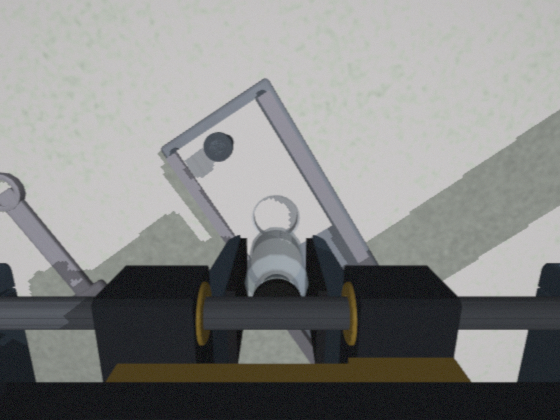

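View pics/s4.png

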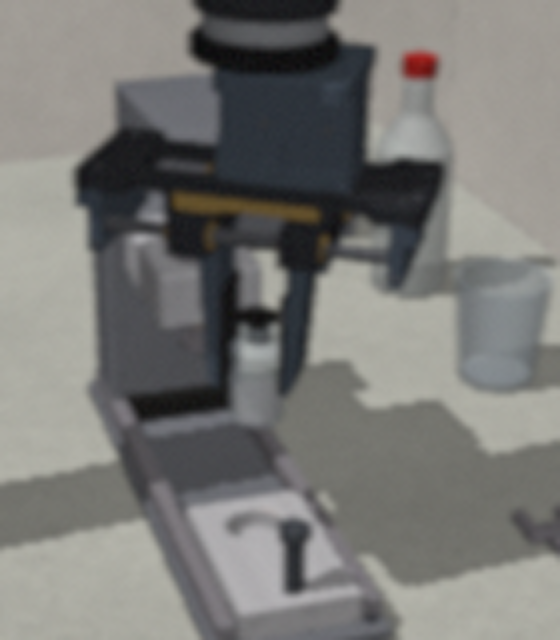

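The post at (218,146) and the pocket at (275.5,216) match their predictions. I'll go down to just above the pocket, then trim the position.

Request:
arm_command:
  targets:
    - [1,-0.001,-0.001,0.05,0]
    - [1,-0.001,-0.001,0.1,0]
    - [1,-0.001,-0.001,0.132,0]
    - [1,-0.001,-0.001,0.132,0]
    - [1,-0.001,-0.001,0.132,0]
    - [1,-0.001,-0.001,0.132,0]

```text
time_s: 6.23
ee_pos: [543.5, 22.2, 60.3]
ee_rot: [179.5, -0.1, -125.3]
force: [0.1, 0.3, 0.8]
gripper_width: 29.6
```

```bash
python3 -c "
from h import *
show();s=env.state();im=env.grab_frame('wrist');cv2.imwrite('pics/w5.png',im[:,:,::-1]);im=env.grab_frame('side');crop(im,210,170,100,120,6,'pics/s5.png');im=env.grab_frame('top');crop(im,190,180,100,75,7,'pics/t5.png');go(542.5,22.3,42,235)"
```

```text
6.23 pos [543.5  22.2  60.3] rot [ 1.795e+02 -1.000e-01 -1.253e+02] F [0.11 0.33 0.82] Tq [0.034 0.06  0.   ] w 29.6 q [   1.   24.  106.    0.   51. -144.]
share [0.001  0.0017 0.0374] turn -0.006 dist 18.7 rows 0.4
```

View pics/w5.png

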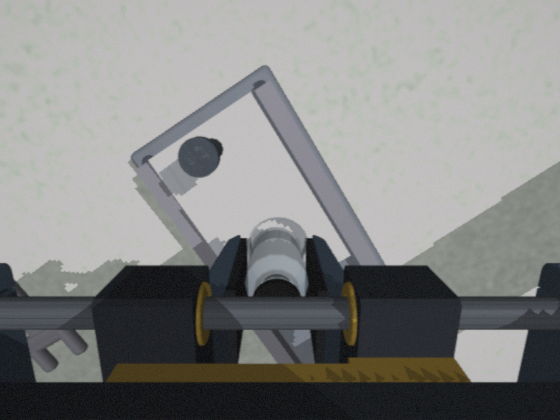

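View pics/s5.png

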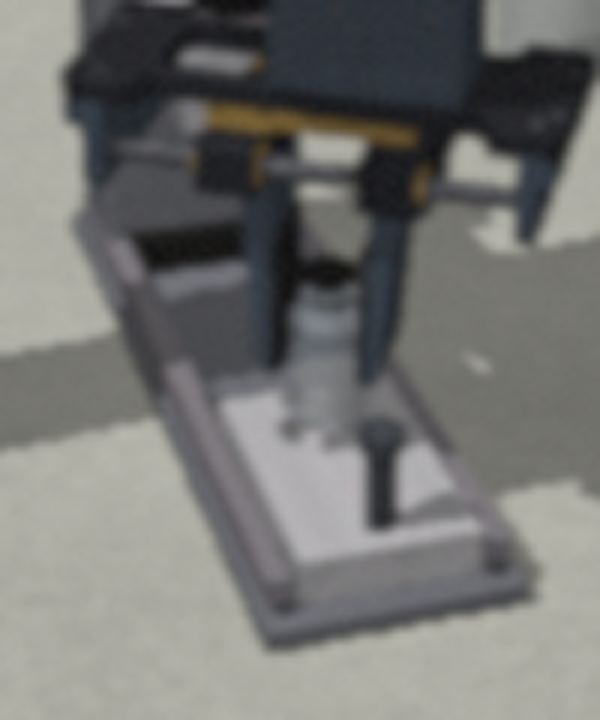

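In both pictures the vial sits right over the pocket. I'll lower it gently with the small trim.

Request:
arm_command:
  targets:
    - [1,0.001,0.002,0.01,0]
    - [1,0.001,0.002,0.018,0]
    - [1,0.001,0.002,0.024,0]
    - [1,0.001,0.002,0.024,0]

```text
time_s: 6.72
ee_pos: [541.8, 22.4, 48.0]
ee_rot: [179.5, -0.1, -125.3]
force: [-0.7, -0.3, -0.9]
gripper_width: 29.7
```

```bash
python3 -c "
from h import *
show();go(542.5,22.3,42,235)"
```

```text
6.72 pos [541.8  22.4  48. ] rot [ 1.795e+02 -1.000e-01 -1.253e+02] F [-0.65 -0.33 -0.92] Tq [0.11  0.096 0.054] w 29.7 q [   1.   25.  106.    0.   49. -144.]
share [-0.0007 -0.0014  0.0119] turn -0.007 dist 6.0 rows 0.1
```

Request:
arm_command:
  targets:
    - [1,-0.001,-0.001,0.006,0]
    - [1,-0.001,-0.001,0.012,0]
    - [1,-0.001,-0.001,0.012,0]
    - [1,-0.001,-0.001,0.012,0]

```text
time_s: 7.05
ee_pos: [542.4, 22.5, 41.8]
ee_rot: [179.5, -0.1, -125.3]
force: [-0.0, 0.1, -1.6]
gripper_width: 29.5
```

```bash
python3 -c "
from h import *
show()"
```

```text
7.05 pos [542.4  22.5  41.8] rot [ 1.795e+02 -1.000e-01 -1.253e+02] F [-0.02  0.11 -1.58] Tq [0.063 0.059 0.018] w 29.5 q [   1.   25.  107.    0.   48. -144.]
```

Request:
arm_command:
  targets:
    - [0.4,0,0,0,0]
    - [0.4,0,0,0,0]
    - [0.4,0,0,0,0]
    - [0.4,0,0,0,0]
    - [0.4,0,0,0,0]
    - [0.4,0,0,0,0]
    - [0.4,0,0,0,0]

```text
time_s: 7.63
ee_pos: [542.4, 22.5, 41.8]
ee_rot: [179.5, -0.1, -125.3]
force: [0.1, -0.3, 0.2]
gripper_width: 54.6
```

```bash
python3 -c "
from h import *
show();im=env.grab_frame('side');crop(im,210,170,100,120,6,'pics/s6.png')"
```

```text
7.63 pos [542.4  22.5  41.8] rot [ 1.795e+02 -1.000e-01 -1.253e+02] F [ 0.11 -0.3   0.16] Tq [ 0.057  0.07  -0.054] w 54.6 q [   1.   25.  107.    0.   48. -144.]
```

View pics/s6.png

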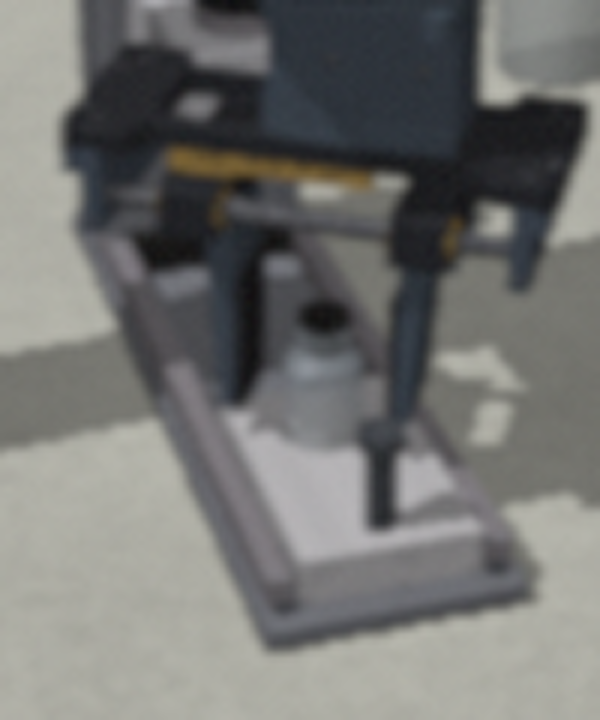

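The vial stands upright in the pocket, stopper at about (322,318) in the crop. The gripper's body is lower than the head, so pushing the post with the fingers closed would bring it too near the head. I'll push instead with the outer back of one open finger, with the jaws along the press. That puts the TCP 68 mm behind the post, and the body stays about 19 mm clear of the head.

Request:
arm_command:
  targets:
    - [0.2,0,0,-0.08,0]
    - [0.2,0,0,-0.16,0]
    - [0,0,0,-0.22,0]
    - [0,0,0,-0.22,0]
    - [0,0,0,-0.22,0]

```text
time_s: 8.1
ee_pos: [544.5, 22.2, 153.8]
ee_rot: [179.7, 0.0, -125.3]
force: [-0.2, 0.2, 0.1]
gripper_width: 85.2
```

```bash
python3 -c "
from h import *
show();im=env.grab_frame('top');crop(im,190,180,100,75,7,'pics/t7.png');go(533.5,-130,145,176.5)"
```

```text
8.1 pos [544.5  22.2 153.8] rot [ 179.7    0.  -125.3] F [-0.22  0.24  0.08] Tq [ 0.042  0.094 -0.025] w 85.2 q [   1.   18.   99.    0.   63. -144.]
share [ 0.2595 -0.1603  0.0131] turn 1.294 dist 152.6 rows 3.7
```

View pics/t7.png

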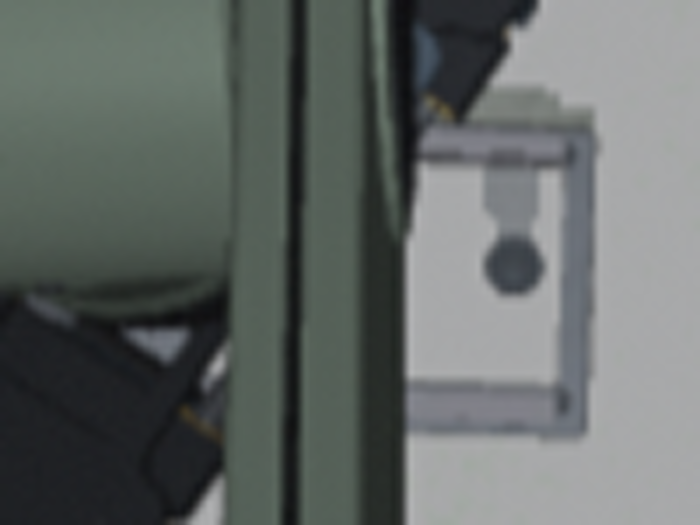

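The post has not moved; the arm hides the vial. Next I'll back away and turn.

Request:
arm_command:
  targets:
    - [0,0.26,-0.16,0.013,0]
    - [0,0.26,-0.16,0.013,0.15]
    - [0,0.26,-0.16,0.013,0.3]
    - [0,0.26,-0.16,0.013,0.46]
    - [0,0.26,-0.16,0.013,0.62]
    - [0,0.26,-0.16,0.013,0.78]
    - [0,0.26,-0.16,0.013,0.93]
    - [0,0.26,-0.16,0.013,1]

```text
time_s: 8.82
ee_pos: [531.8, -130.2, 142.8]
ee_rot: [179.6, -0.7, -170.6]
force: [0.4, -0.8, 0.3]
gripper_width: 91.2
```

```bash
python3 -c "
from h import *
show();im=env.grab_frame('side');crop(im,200,150,140,140,4,'pics/s8.png');go(533.5,-130,100,176.5)"
```

```text
8.82 pos [ 531.8 -130.2  142.8] rot [ 179.6   -0.7 -170.6] F [ 0.39 -0.79  0.29] Tq [0.101 0.015 0.016] w 91.2 q [ -15.   19.   99.    0.   62. -114.]
share [-0.0042 -0.001   0.0856] turn 0.287 dist 42.8 rows 1.0
```

View pics/s8.png

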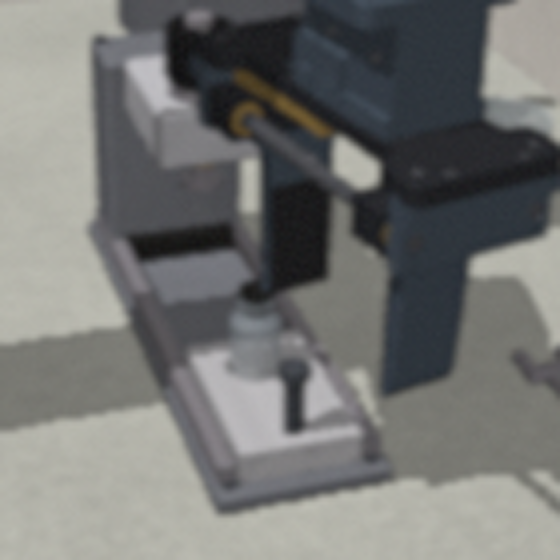

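Request:
arm_command:
  targets:
    - [0,-0.004,-0.001,0.06,0.14]
    - [0,-0.004,-0.001,0.12,0.28]
    - [0,-0.004,-0.001,0.18,0.287]
    - [0,-0.004,-0.001,0.19,0.287]
    - [0,-0.004,-0.001,0.19,0.287]
    - [0,-0.004,-0.001,0.19,0.287]

```text
time_s: 9.37
ee_pos: [533.0, -129.8, 48.0]
ee_rot: [179.8, -0.7, 176.5]
force: [-0.3, 0.4, 0.5]
gripper_width: 91.1
```

```bash
python3 -c "
from h import *
show();im=env.grab_frame('side');crop(im,200,150,140,140,4,'pics/s9.png');go(540,-10,48,176.5);go(541.8,10,48,176.5)"
```

```text
9.37 pos [ 533.  -129.8   48. ] rot [179.8  -0.7 176.5] F [-0.32  0.37  0.54] Tq [-0.011  0.007 -0.015] w 91.1 q [ -15.   25.  105.    0.   50. -102.]
share [0.002  0.2404 0.0025] turn 0.001 dist 120.2 rows 2.9
share [0.0008 0.2805 0.0027] turn 0.001 dist 140.3 rows 3.4
```

View pics/s9.png

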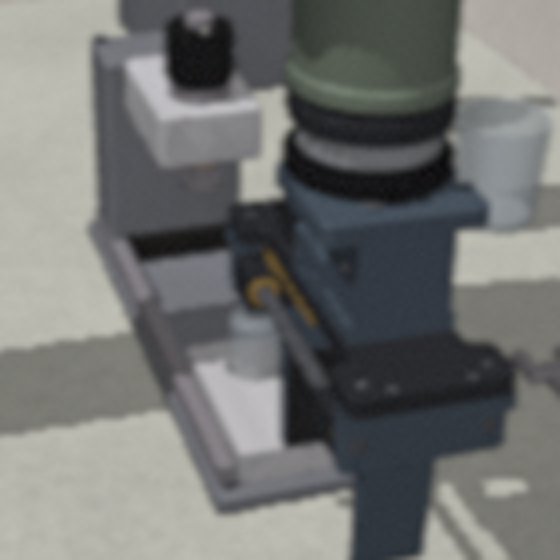

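Request:
arm_command:
  targets:
    - [0,0,0.02,0,0]
    - [0,0,0.03,0,0]
    - [0,0,0.04,0,0]
    - [0,0,0.052,0,0]
    - [0,0,0.066,0,0]
    - [0,0,0.08,0,0]
    - [0,0,0.095,0,0]
    - [0,0,0.11,0,0]

```text
time_s: 10.08
ee_pos: [537.5, -74.5, 49.4]
ee_rot: [179.8, -0.6, 176.5]
force: [0.2, -2.1, 1.9]
gripper_width: 91.0
```

```bash
python3 -c "
from h import *
show();im=env.grab_frame('side');crop(im,200,150,140,140,4,'pics/s10.png');go(540,-10,48,176.5);go(541.8,10,48,176.5)"
```

```text
10.08 pos [537.5 -74.5  49.4] rot [179.8  -0.6 176.5] F [ 0.23 -2.15  1.91] Tq [-0.328 -0.038  0.001] w 91.0 q [ -9.  25. 106.   0.  50. -96.]
share [0.002  0.1263 0.0028] turn 0.001 dist 63.2 rows 1.5
share [0.0008 0.1664 0.003 ] turn 0.001 dist 83.2 rows 2.0
```

View pics/s10.png

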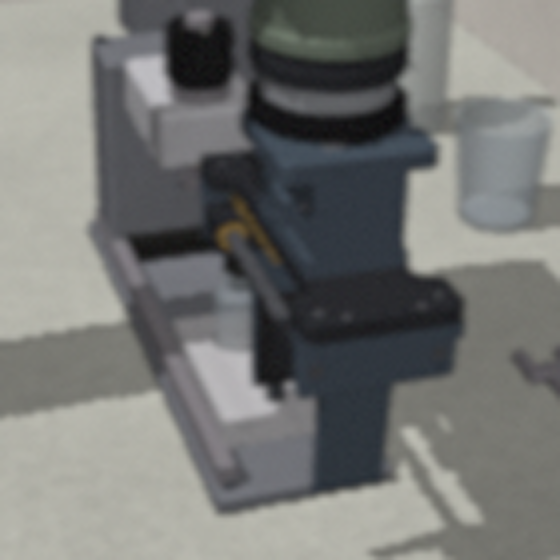

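The push force is steady at about 2.1 N and the vial is riding along upright. I'll continue.

Request:
arm_command:
  targets:
    - [0,0.001,0.018,0.002,0]
    - [0,0.001,0.036,0.002,0]
    - [0,0.001,0.054,0.002,0]
    - [0,0.001,0.072,0.002,0]
    - [0,0.001,0.09,0.002,0]
    - [0,0.001,0.105,0.002,0]
    - [0,0.001,0.12,0.002,0]
    - [0,0.001,0.13,0.002,0]

```text
time_s: 10.8
ee_pos: [540.6, -7.2, 48.3]
ee_rot: [179.7, -0.6, 176.6]
force: [1.2, -2.0, 0.4]
gripper_width: 91.4
```

```bash
python3 -c "
from h import *
show();go(541.8,10,48,176.5)"
```

```text
10.8 pos [540.6  -7.2  48.3] rot [179.7  -0.6 176.6] F [ 1.21 -2.03  0.36] Tq [-0.504 -0.256 -0.07 ] w 91.4 q [ -2.  25. 107.   0.  49. -89.]
share [-0.0003  0.0344  0.0007] turn 0.002 dist 17.2 rows 0.4
```

Request:
arm_command:
  targets:
    - [0,0,0.006,0,0]
    - [0,0,0.012,0,0]
    - [0,0,0.018,0,0]
    - [0,0,0.024,0,0]
    - [0,0,0.028,0,0]
    - [0,0,0.028,0,0]

```text
time_s: 11.3
ee_pos: [541.2, 7.2, 48.3]
ee_rot: [179.7, -0.6, 176.6]
force: [0.2, -0.3, 1.2]
gripper_width: 90.8
```

```bash
python3 -c "
from h import *
show();go(541.8,10,48,176.5)"
```

```text
11.3 pos [541.2   7.2  48.3] rot [179.7  -0.6 176.6] F [ 0.23 -0.34  1.21] Tq [-0.144 -0.105 -0.057] w 90.8 q [ -1.  25. 106.   0.  49. -87.]
share [-0.0008  0.0056  0.0005] turn 0.002 dist 2.8 rows 0.1
```

Request:
arm_command:
  targets:
    - [0,0,0.004,0,0]
    - [0,0,0.008,0,0]
    - [0,0,0.008,0,0]
    - [0,0,0.008,0,0]

```text
time_s: 11.63
ee_pos: [541.3, 11.4, 48.2]
ee_rot: [179.7, -0.7, 176.6]
force: [0.3, -1.6, 0.5]
gripper_width: 91.3
```

```bash
python3 -c "
from h import *
show();im=env.grab_frame('side');crop(im,200,130,140,140,4,'pics/s11.png')"
```

```text
11.63 pos [541.3  11.4  48.2] rot [179.7  -0.7 176.6] F [ 0.32 -1.61  0.48] Tq [-0.188 -0.1   -0.011] w 91.3 q [ -0.  25. 106.   0.  49. -87.]
```

View pics/s11.png

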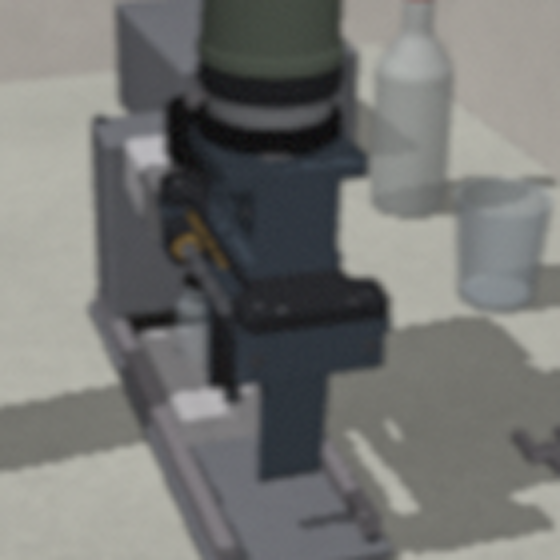

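Request:
arm_command:
  targets:
    - [0,0,0.004,0,0]
    - [0,0,0.006,0,0]
    - [0,0,0.006,0,0]
    - [0,0,0.006,0,0]

```text
time_s: 12.02
ee_pos: [541.4, 11.9, 48.4]
ee_rot: [180.0, -0.7, 176.7]
force: [0.7, -11.1, 1.8]
gripper_width: 91.1
```

```bash
python3 -c "
from h import *
show()"
```

```text
12.02 pos [541.4  11.9  48.4] rot [180.   -0.7 176.7] F [  0.67 -11.14   1.79] Tq [-1.79  -0.082 -0.098] w 91.1 q [ -0.  25. 106.   0.  49. -87.]
```

The force rose to 11 N at a firm stop. I'll back off, lift and check that the shuttle is home.

Request:
arm_command:
  targets:
    - [0,0,-0.03,0,0]
    - [0,0,-0.06,0,0]
    - [0,0,-0.12,0,0]
    - [0,0,-0.16,0,0]
    - [0,0,-0.16,-0.06,0]
    - [0,0,-0.16,-0.14,0]
    - [0,0,-0.16,-0.22,0]
    - [0,0,-0.16,-0.28,0]

```text
time_s: 12.68
ee_pos: [538.5, -67.9, 191.2]
ee_rot: [179.9, -0.6, 176.6]
force: [1.1, -0.3, 0.4]
gripper_width: 91.2
```

```bash
python3 -c "
from h import *
show();im=env.grab_frame('side');crop(im,200,130,140,140,4,'pics/s12.png');im=env.grab_frame('top');crop(im,95,175,190,75,4,'pics/t12.png')
import numpy as np
d=np.array([.0605,.998]);ax=np.array([550,142]);
print(proj('top',[*(ax-68*d),70]),proj('side',[*(ax-68*d),70]))
go(550,142,240,240)"
```

```text
12.68 pos [538.5 -67.9 191.2] rot [179.9  -0.6 176.6] F [ 1.08 -0.35  0.37] Tq [-0.005 -0.076  0.031] w 91.2 q [ -8.  17.  96.   0.  68. -95.]
[205.71732686 215.44416544] [257.60719829 215.05281473]
share [ 0.0071  0.4207 -0.0917] turn -1.407 dist 215.3 rows 5.2
```

View pics/s12.png

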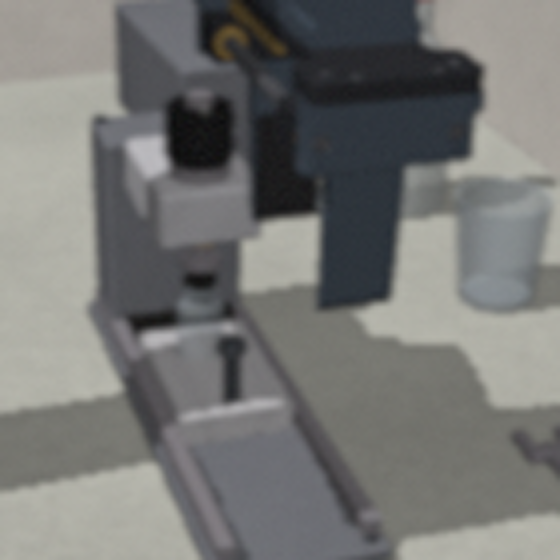

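View pics/t12.png

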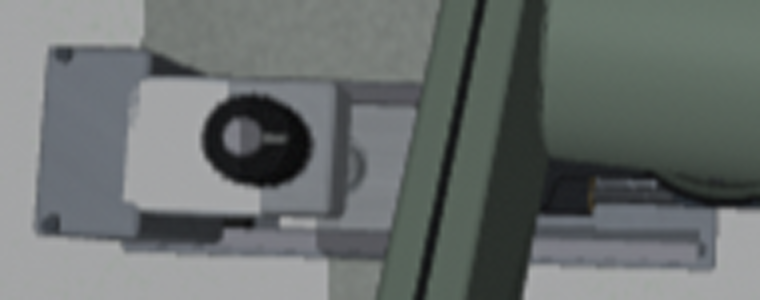

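The post top is at (258,215.5) against a predicted (257.6,215) for home, and the vial stands upright under the foot. Now the cap: I'll move above it and turn to yaw 240, so that one grasp gives a full clockwise sweep.

Request:
arm_command:
  targets:
    - [0,0,0,-0.08,0]
    - [0,0.002,0.07,-0.1,-0.15]
    - [0,0.004,0.15,-0.1,-0.3]
    - [0,0.007,0.23,-0.1,-0.45]
    - [0,0.007,0.31,-0.1,-0.6]
    - [0,0.007,0.39,-0.1,-0.75]
    - [0,0.007,0.42,-0.1,-0.9]
    - [0,0.007,0.42,-0.1,-1]

```text
time_s: 13.45
ee_pos: [549.0, 145.9, 242.6]
ee_rot: [179.7, -0.1, -137.8]
force: [-0.6, -1.0, -0.6]
gripper_width: 91.0
```

```bash
python3 -c "
from h import *
show();go(550,142,235,240)"
```

```text
13.45 pos [549.  145.9 242.6] rot [ 1.797e+02 -1.000e-01 -1.378e+02] F [-0.63 -1.04 -0.63] Tq [ 0.064  0.051 -0.045] w 91.0 q [  14.   17.   88.    0.   76. -119.]
share [ 0.0036 -0.0072  0.0151] turn -0.395 dist 8.6 rows 0.2
```

Request:
arm_command:
  targets:
    - [0,0.004,-0.007,0.015,-0.15]
    - [0,0.004,-0.007,0.015,-0.3]
    - [0,0.004,-0.007,0.015,-0.4]
    - [0,0.004,-0.007,0.015,-0.4]
    - [0,0.004,-0.007,0.015,-0.4]

```text
time_s: 13.87
ee_pos: [549.1, 142.1, 234.1]
ee_rot: [179.6, -0.0, -119.9]
force: [0.6, -0.2, 0.3]
gripper_width: 91.4
```

```bash
python3 -c "
from h import *
show();s=env.state();im=env.grab_frame('wrist');cv2.imwrite('pics/w13.png',im[:,:,::-1]);print(proj('wrist',[550,142,196],s));go(550,142,162,240)"
```

```text
13.87 pos [549.1 142.1 234.1] rot [ 179.6   -0.  -119.9] F [ 0.58 -0.16  0.26] Tq [0.083 0.06  0.005] w 91.4 q [  13.   17.   88.    0.   75. -137.]
[273.98311147 241.60897706]
share [-0.0007 -0.0023  0.1447] turn 0.003 dist 72.3 rows 1.7
```

View pics/w13.png

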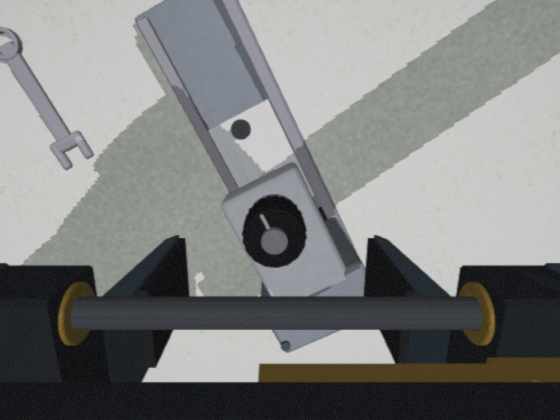

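The cap hub is at (274,241) against a predicted (274,241.6). I'll descend and grip.

Request:
arm_command:
  targets:
    - [0.3,-0.001,-0.002,0.06,0]
    - [0.3,-0.001,-0.002,0.12,0]
    - [0.3,-0.001,-0.002,0.144,0]
    - [0.3,-0.001,-0.002,0.144,0]
    - [0.3,-0.001,-0.002,0.144,0]
    - [0.3,-0.001,-0.002,0.144,0]

```text
time_s: 14.42
ee_pos: [550.9, 142.4, 163.6]
ee_rot: [179.7, 0.1, -119.9]
force: [0.3, -0.1, 0.3]
gripper_width: 63.9
```

```bash
python3 -c "
from h import *
show();go(550,142,162,240)"
```

```text
14.42 pos [550.9 142.4 163.6] rot [ 1.797e+02  1.000e-01 -1.199e+02] F [ 0.3  -0.07  0.32] Tq [0.041 0.096 0.009] w 63.9 q [  13.   20.   95.    0.   65. -137.]
share [0.0015 0.0011 0.0032] turn 0.002 dist 1.8 rows 0.0
```

Request:
arm_command:
  targets:
    - [0.5,0.001,0.001,0.002,0]
    - [0.6,0.001,0.001,0.002,0]
    - [0.8,0.001,0.001,0.002,0]
    - [1,0.001,0.001,0.002,0]
    - [1,0.001,0.001,0.002,0]
    - [1,0.001,0.001,0.002,0]
    - [1,0.001,0.001,0.002,0]
    - [1,0.001,0.001,0.002,0]
  squeeze: 40

```text
time_s: 15.08
ee_pos: [550.3, 142.3, 163.2]
ee_rot: [179.8, 0.1, -119.9]
force: [-0.9, -0.3, 5.8]
gripper_width: 39.0
```

```bash
python3 -c "
from h import *
show();go(550,142,162,240)"
```

```text
15.08 pos [550.3 142.3 163.2] rot [ 1.798e+02  1.000e-01 -1.199e+02] F [-0.9  -0.28  5.77] Tq [0.061 0.313 0.   ] w 39.0 q [  13.   20.   95.    0.   65. -137.]
share [0.0009 0.0002 0.0024] turn 0.002 dist 1.3 rows 0.0
```

The cap is gripped, at a width of 39 mm. The first 1.2 rad are always free, so I'll turn 0.785 rad clockwise.

Request:
arm_command:
  targets:
    - [1,0,0,0,0.14]
    - [1,0,0,0,0.28]
    - [1,0,0,0,0.42]
    - [1,0,0,0,0.56]
    - [1,0,0,0,0.7]
    - [1,0,0,0,0.84]
    - [1,0,0,0,0.98]
    - [1,0,0,0,1]

```text
time_s: 15.75
ee_pos: [551.1, 141.4, 163.2]
ee_rot: [179.9, -0.0, -165.0]
force: [1.0, -2.5, 1.6]
gripper_width: 39.1
```

```bash
python3 -c "
from h import *
show();go(550,142,163,240)
im=env.grab_frame('wrist');cv2.imwrite('pics/w14.png',im[:,:,::-1])"
```

```text
15.75 pos [551.1 141.4 163.2] rot [ 179.9   -0.  -165. ] F [ 0.97 -2.5   1.63] Tq [-0.504 -0.297  0.07 ] w 39.1 q [ 13.  20.  95.   0.  65. -92.]
share [0.0018 0.0016 0.0004] turn -1.001 dist 1.2 rows 0.0
```

View pics/w14.png

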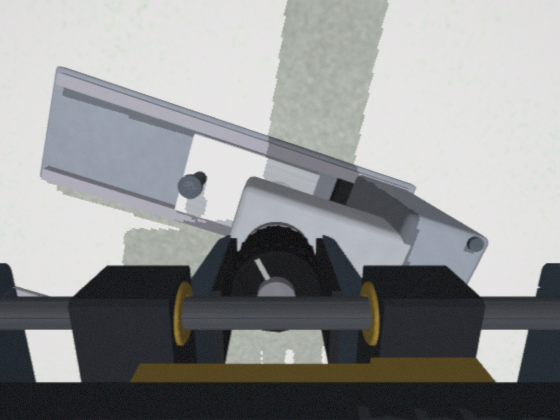

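The pointer line at (262,268) keeps its place relative to the fingers, so the cap turns with the grip, at a torque of 0.07 N m. Next another 0.4 rad, then small steps while watching the torque.

Request:
arm_command:
  targets:
    - [1,0,0,0,0.14]
    - [1,0,0,0,0.28]
    - [1,0,0,0,0.42]
    - [1,0,0,0,0.5]
    - [1,0,0,0,0.5]

```text
time_s: 16.22
ee_pos: [551.1, 140.9, 163.2]
ee_rot: [180.0, -0.1, 172.7]
force: [-0.0, -3.5, 2.4]
gripper_width: 39.3
```

```bash
python3 -c "
from h import *
show()"
```

```text
16.22 pos [551.1 140.9 163.2] rot [ 1.800e+02 -1.000e-01  1.727e+02] F [-0.05 -3.48  2.42] Tq [-0.602 -0.117 -0.025] w 39.3 q [ 13.  20.  95.   0.  65. -70.]
```

Request:
arm_command:
  targets:
    - [1,0,0,0,0.08]
    - [1,0,0,0,0.16]
    - [1,0,0,0,0.2]
    - [1,0,0,0,0.2]

```text
time_s: 16.55
ee_pos: [551.1, 140.6, 163.2]
ee_rot: [-180.0, -0.1, 163.9]
force: [0.6, -3.8, 1.9]
gripper_width: 39.4
```

```bash
python3 -c "
from h import *
show()"
```

```text
16.55 pos [551.1 140.6 163.2] rot [-1.800e+02 -1.000e-01  1.639e+02] F [ 0.61 -3.76  1.85] Tq [-0.467 -0.092 -0.084] w 39.4 q [ 13.  20.  95.   0.  65. -61.]
```

Request:
arm_command:
  targets:
    - [1,0,0.003,0,0.1]
    - [1,0,0.003,0,0.2]
    - [1,0,0.003,0,0.3]
    - [1,0,0.003,0,0.3]

```text
time_s: 16.88
ee_pos: [551.0, 140.3, 163.2]
ee_rot: [-179.8, -0.0, 150.4]
force: [-0.9, -7.6, 3.7]
gripper_width: 39.3
```

```bash
cat >> h.py <<'E'
def tq():
    s=env.state();print(round(float(s["time_s"]),2),"yaw",round(float(s["ee_rot"][2]),1),"turned",round(np.radians(240-s["ee_rot"][2]),2),"Tz",round(float(s["torque"][2]),3),"eff6",round(float(s["effort"][5]),3),"F",np.round(s["force"],1),"pos",np.round(s["ee_pos"],1),"w",round(float(s["gripper_width"]),1))
E
python3 -c "
from h import *
tq()"
```

```text
16.88 yaw 150.4 turned 1.56 Tz -0.039 eff6 0.439 F [-0.9 -7.6  3.7] pos [551.  140.3 163.2] w 39.3
```

Request:
arm_command:
  targets:
    - [1,0,0.001,0,0.1]
    - [1,0,0.001,0,0.2]
    - [1,0,0.001,0,0.3]

```text
time_s: 17.13
ee_pos: [550.8, 140.0, 163.2]
ee_rot: [-179.7, 0.0, 136.9]
force: [-0.6, -3.7, 2.8]
gripper_width: 39.2
```

```bash
python3 -c "
from h import *
tq()"
```

```text
17.13 yaw 136.9 turned 1.8 Tz 0.09 eff6 -0.682 F [-0.6 -3.7  2.8] pos [550.8 140.  163.2] w 39.2
```

Request:
arm_command:
  targets:
    - [1,0,0,0,0.1]
    - [1,0,0,0,0.2]
    - [1,0,0,0,0.3]

```text
time_s: 17.38
ee_pos: [550.5, 139.7, 163.2]
ee_rot: [-179.7, 0.1, 123.4]
force: [-1.0, -2.2, 3.1]
gripper_width: 39.5
```

```bash
python3 -c "
from h import *
tq()"
```

```text
17.38 yaw 123.4 turned 2.03 Tz 0.053 eff6 -0.682 F [-1.  -2.2  3.1] pos [550.5 139.7 163.2] w 39.5
```

Request:
arm_command:
  targets:
    - [1,0,0,0,0.1]
    - [1,0,0,0,0.2]
    - [1,0,0,0,0.3]

```text
time_s: 17.63
ee_pos: [550.2, 139.5, 163.2]
ee_rot: [-179.7, 0.2, 110.0]
force: [-1.5, -3.0, 3.2]
gripper_width: 39.4
```

```bash
python3 -c "
from h import *
tq();im=env.grab_frame('side');crop(im,230,150,60,80,8,'pics/s15.png')"
```

```text
17.63 yaw 110.0 turned 2.27 Tz 0.069 eff6 -0.657 F [-1.5 -3.   3.2] pos [550.2 139.5 163.2] w 39.4
```

View pics/s15.png

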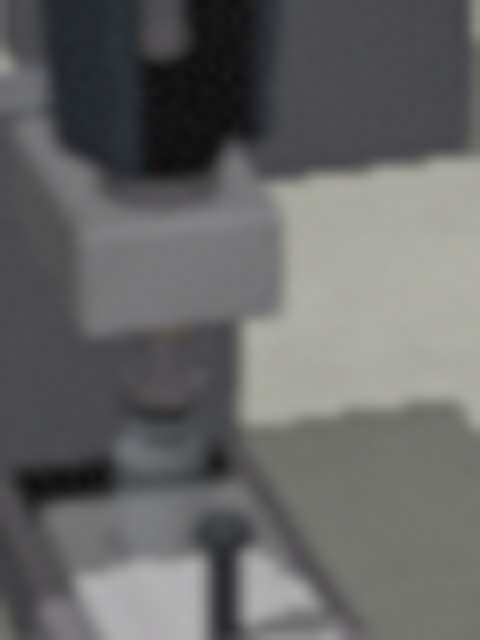

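The foot is now about at the stopper, at (165,405) in the crop. I'll continue in small steps.

Request:
arm_command:
  targets:
    - [1,0,0,0,0.1]
    - [1,0,0,0,0.2]
    - [1,0,0,0,0.25]

```text
time_s: 17.93
ee_pos: [549.9, 139.4, 163.2]
ee_rot: [-179.7, 0.3, 98.6]
force: [-1.1, -2.7, 3.3]
gripper_width: 39.1
```

```bash
python3 -c "
from h import *
tq()"
```

```text
17.93 yaw 98.6 turned 2.47 Tz 0.083 eff6 -0.046 F [-1.1 -2.7  3.3] pos [549.9 139.4 163.2] w 39.1
```

Request:
arm_command:
  targets:
    - [1,0,0,0,0.1]
    - [1,0,0,0,0.2]

```text
time_s: 18.1
ee_pos: [549.7, 139.3, 163.2]
ee_rot: [-179.7, 0.3, 89.7]
force: [-0.9, -2.5, 2.6]
gripper_width: 39.4
```

```bash
python3 -c "
from h import *
tq()"
```

```text
18.1 yaw 89.7 turned 2.62 Tz 0.113 eff6 -0.689 F [-0.9 -2.5  2.6] pos [549.7 139.3 163.2] w 39.4
```

Request:
arm_command:
  targets:
    - [1,0,0,0,0.1]
    - [1,0,0,0,0.2]

```text
time_s: 18.27
ee_pos: [549.4, 139.3, 163.2]
ee_rot: [-179.7, 0.4, 80.8]
force: [-0.7, -2.4, 1.7]
gripper_width: 39.4
```

```bash
python3 -c "
from h import *
tq()"
```

```text
18.27 yaw 80.8 turned 2.78 Tz 0.098 eff6 -0.666 F [-0.7 -2.4  1.7] pos [549.4 139.3 163.2] w 39.4
```

Request:
arm_command:
  targets:
    - [1,0,0,0,0.1]
    - [1,0,0,0,0.2]

```text
time_s: 18.43
ee_pos: [549.1, 139.4, 163.2]
ee_rot: [-179.8, 0.4, 71.8]
force: [-0.9, -2.0, 3.2]
gripper_width: 39.2
```

```bash
python3 -c "
from h import *
tq()"
```

```text
18.43 yaw 71.8 turned 2.94 Tz 0.142 eff6 -0.666 F [-0.9 -2.   3.2] pos [549.1 139.4 163.2] w 39.2
```

Request:
arm_command:
  targets:
    - [1,0,0,0,0.1]
    - [1,0,0,0,0.2]

```text
time_s: 18.6
ee_pos: [548.9, 139.5, 163.2]
ee_rot: [-179.8, 0.5, 62.9]
force: [-1.2, -1.4, 2.9]
gripper_width: 39.6
```

```bash
python3 -c "
from h import *
tq()"
```

```text
18.6 yaw 62.9 turned 3.09 Tz 0.166 eff6 -0.583 F [-1.2 -1.4  2.9] pos [548.9 139.5 163.2] w 39.6
```

Request:
arm_command:
  targets:
    - [1,0,0,0,0.1]
    - [1,0,0,0,0.15]

```text
time_s: 18.77
ee_pos: [548.7, 139.5, 163.2]
ee_rot: [-179.8, 0.5, 56.3]
force: [-1.1, -1.5, 1.8]
gripper_width: 39.1
```

```bash
python3 -c "
from h import *
tq();im=env.grab_frame('wrist');cv2.imwrite('pics/w16.png',im[:,:,::-1]);im=env.grab_frame('side');crop(im,230,150,60,80,8,'pics/s16.png');tq()"
```

```text
18.77 yaw 56.3 turned 3.21 Tz 0.255 eff6 0.134 F [-1.1 -1.5  1.8] pos [548.7 139.5 163.2] w 39.1
18.87 yaw 56.4 turned 3.2 Tz 0.212 eff6 0.361 F [-1.7 -1.8  3.4] pos [548.7 139.5 163.2] w 39.2
```

View pics/w16.png

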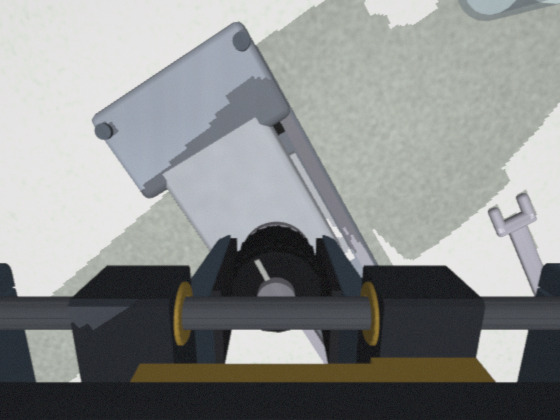

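View pics/s16.png

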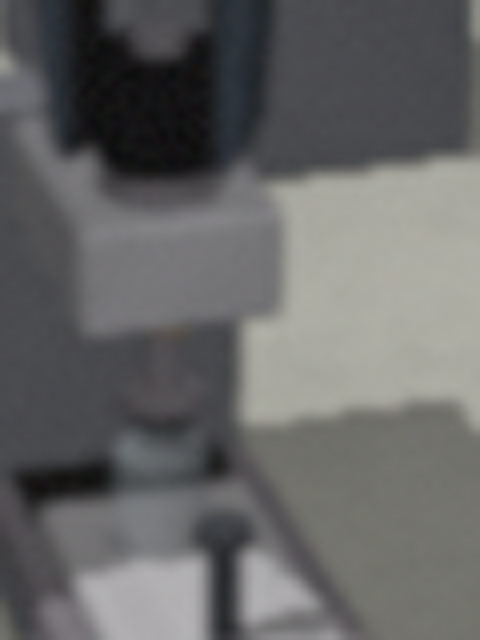

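The pointer has not moved between the fingers, so the grip has not slipped. The torque is climbing past 0.21 N m and the foot is pressing on the stopper. I'll take smaller steps from here.

Request:
arm_command:
  targets:
    - [1,0,0,0,0.07]
    - [1,0,0,0,0.12]

```text
time_s: 19.03
ee_pos: [548.6, 139.6, 163.2]
ee_rot: [-179.9, 0.5, 51.2]
force: [-1.6, -1.3, 2.9]
gripper_width: 39.4
```

```bash
python3 -c "
from h import *
tq()"
```

```text
19.03 yaw 51.2 turned 3.3 Tz 0.401 eff6 0.01 F [-1.6 -1.3  2.9] pos [548.6 139.6 163.2] w 39.4
```

Request:
arm_command:
  targets:
    - [1,0,0,0,0.07]
    - [1,0,0,0,0.12]

```text
time_s: 19.2
ee_pos: [548.5, 139.7, 163.2]
ee_rot: [-179.9, 0.5, 45.9]
force: [-0.3, -1.0, 2.0]
gripper_width: 39.1
```

```bash
python3 -c "
from h import *
tq()"
```

```text
19.2 yaw 45.9 turned 3.39 Tz 0.313 eff6 0.038 F [-0.3 -1.   2. ] pos [548.5 139.7 163.2] w 39.1
```

Request:
arm_command:
  targets:
    - [1,0,0,0,0.06]
    - [1,0,0,0,0.12]

```text
time_s: 19.37
ee_pos: [548.4, 139.8, 163.2]
ee_rot: [-180.0, 0.5, 40.7]
force: [-1.0, -1.9, 2.9]
gripper_width: 39.5
```

```bash
python3 -c "
from h import *
tq()"
```

```text
19.37 yaw 40.7 turned 3.48 Tz 0.366 eff6 -0.136 F [-1.  -1.9  2.9] pos [548.4 139.8 163.2] w 39.5
```

The torque is flat at about 0.36 N m (0.40, 0.31, 0.37) over the last 0.18 rad, so the clutch is slipping. I'll let go.

Request:
arm_command:
  targets:
    - [0.2,0,0,0,0]
    - [0.2,0,0,0,0]
    - [0.2,0,0,0,0]
    - [0.2,0,0,0,0]
    - [0.1,0,0,0,0]
    - [0,0,0,0,0]
    - [0,0,0,0,0]
    - [0,0,0,0,0]

```text
time_s: 20.03
ee_pos: [548.3, 139.8, 163.2]
ee_rot: [-180.0, 0.6, 40.7]
force: [-0.8, 0.5, -0.1]
gripper_width: 89.2
```

```bash
python3 -c "
from h import *
tq()"
```

```text
20.03 yaw 40.7 turned 3.48 Tz 0.044 eff6 -0.004 F [-0.8  0.5 -0.1] pos [548.3 139.8 163.2] w 89.2
```

Request:
arm_command:
  targets:
    - [0,0,0,-0.05,0]
    - [0,0,0,-0.1,0]
    - [0,0,0,-0.16,0]
    - [0,0,0,-0.24,0]
    - [0,0,0,-0.24,0]
    - [0,0,0,-0.24,0]

```text
time_s: 20.53
ee_pos: [550.5, 140.8, 285.9]
ee_rot: [179.9, 0.2, 40.7]
force: [0.0, 0.4, -0.7]
gripper_width: 91.4
```

```bash
python3 -c "
from h import *
tq();im=env.grab_frame('wrist');cv2.imwrite('pics/w17.png',im[:,:,::-1]);im=env.grab_frame('side');cv2.imwrite('pics/side17.png',im[:,:,::-1]);crop(im,230,150,60,80,8,'pics/s17.png')"
```

```text
20.53 yaw 40.7 turned 3.48 Tz -0.048 eff6 0.001 F [ 0.   0.4 -0.7] pos [550.5 140.8 285.9] w 91.4
```

View pics/s17.png

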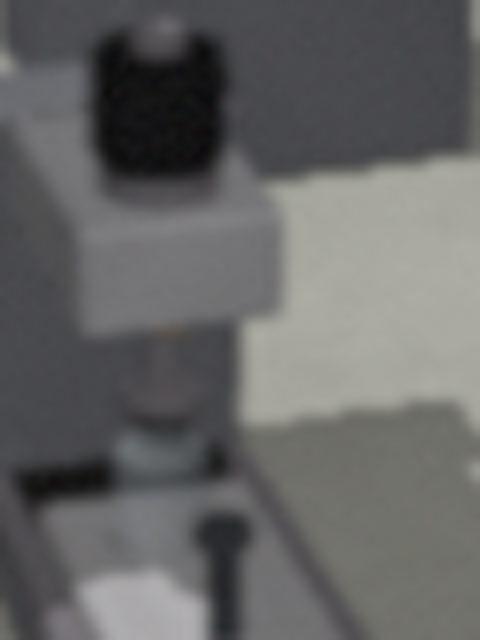

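View pics/w17.png

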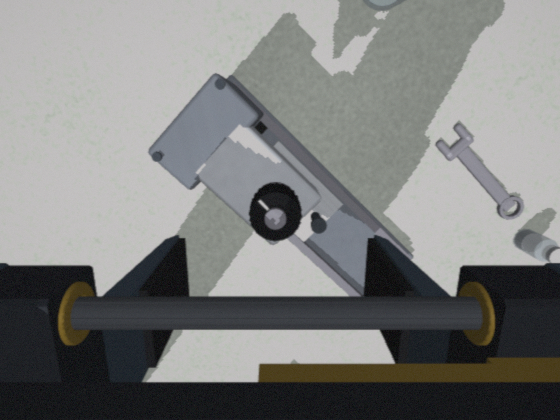

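View pics/side17.png

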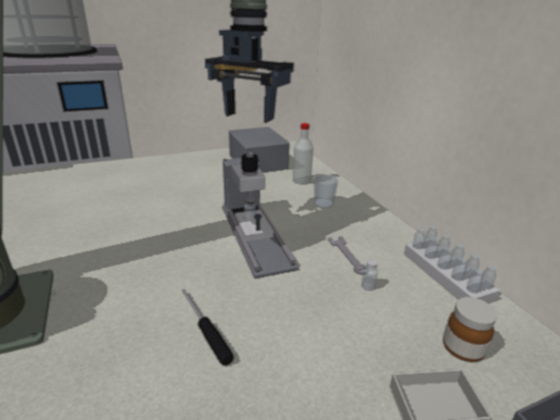

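The foot is on the stopper and the vial is upright. The cap has sprung back slightly, the bystanders stand where they were, and the gripper is clear. I'm handing in.

```bash
python3 -c "
from h import *
print(env.job_done());show()"
```

```text
the job is handed in; nothing more can be done
None
the job is handed in; nothing more can be done
```

I put the vial in the shuttle pocket, pushed the shuttle home and turned the cap clockwise until its clutch slipped. Then I let go, moved the arm clear and handed the job in at about 20.6 s. No verdict was given, so the result rests on my own checks.

- **Shuttle:** it met a firm 11 N stop. The post then stood within 1 pixel of where it should be when home, and the vial was upright under the foot.
- **Cap:** it turned about 3.4 to 3.5 rad without slipping in the fingers. Torque rose from about 0.07 to a level 0.31–0.40 N m (mean 0.36) over the last 0.18 rad. I took that as the slip, since the clutch is rated at 0.35.
- **After letting go:** the cap sprung back slightly and the foot stayed on the stopper. The bystanders in the last side view look unmoved, and the gripper was about 90 mm clear with no contact force.

**What I couldn't confirm:**
- **Clamp force and stopper depth:** I couldn't measure either directly, so I inferred them from the torque and the pictures.
- **Torque readings:** these were noisy, by roughly 0.05 N m. A few taken while the cap was still turning freely even came out slightly negative.
- **Cap axis:** the hand drifted 2–3 mm while turning. The spindle axis may therefore be slightly off from where I measured it, though side forces stayed under 8 N.

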